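# Load the battery charger, flattest pack first, and quarantine the swollen one

## Robot

A 6-joint arm with a two-finger parallel gripper is mounted at the origin on the work surface. World frame = base frame: x ahead of the robot, y to its left, z up, the work surface at z = 0. Lengths are in mm, angles in rad, forces in N, time in s.
With the tool pointing down it reaches from about 275 to 850 mm from the base axis. Payload 5.2 kg.
Tool frame: the origin (TCP) lies at the very end of the fingers, on their centre line; the grasp point (between the pads) lies grip_depth behind it (grip_depth is the distance from the TCP to the grasp point, in mm); z points along the fingers, y is the line along which they close (so a half turn about z gives the same grasp; the last joint's range is limited). The gripper opens to 85 mm and grips with 20 to 120 N. Pads are 22 mm wide; open, the fingers measure 114 mm over their backs; the gripper's body (76 mm by 85 mm) begins 54 mm behind the grasp point. The pads swing forward as they close: fully open they stand 13 mm farther back than shut.
Start: joints at [1.108, 0.259, 1.535, -0, 1.348, -0.203], TCP at [141.265, 531.554, 231.31] pointing down, gripper open.
Joint ranges: [-3.14, 3.14], [-0.91, 2.08], [0.19, 2.58], [-1.22, 4.36], [0.22, 2.71], [-3.12, 3.12]. Speed limits (rad/s): [2.57, 2.57, 3.14, 3.14, 3.14, 3.14].

## Interface

Orientations are given as a unit quaternion [x, y, z, w].
In Python, from plant import * gives the robot as it stands.
- The arm moves only by the tool jog_arm, never from a script. Its argument "moves" is a list of rows, each an object of numbers: "jaw": the gripper command: -1 is fully open, 1 is shut, values between are in proportion; "x", "y", "z": the shift along the world's x, y, z in mm; "rx", "ry", "rz": the turn, a rotation vector about the world's x, y, z in degrees. In form: [{"jaw": .., "x": .., "y": .., "z": .., "rx": .., "ry": .., "rz": ..}, ...]. A call has 1 to 5 rows; each row shifts and turns the commanded pose from where the row before left it; what a row does not reach is not made up. A row lasts 1/8 s, in which the tool goes at most 62.5 mm and 10.7 degrees, less where a joint would pass 70% of its speed; a pose out of reach is approached as far as the arm can. A call is refused whole if a number of a shift passes 62.5 or a number of a turn 10.7, either way. A call with a gripper value outside its range is refused whole. The fingers move at their own pace and stop on an object; "newtons" is the grip in N (left out, the last holds). Time passes only in rows, so rows that do not move let the fingers close. It gives the time, the measured TCP pose, the force, the opening and the grip force at its end, in the units of the state.
- sense(): the state, without advancing time (a new reading comes with each control period).
- capture(name): name is "scene" or "top" or "wrist"; returns (picture, depth): 480x640x3 uint8, blue, green, red; 480x640 float32, mm along the optical axis (not along the pixel's ray), 0 where there is no reading.
- camera_info(name): a dict with "fx", "fy", "cx", "cy" (pixels), "world_to_cam" (4x4, takes a point from world to camera coordinates); the wrist camera has in their place "mount" (4x4, takes a point from camera to tool coordinates, whose origin is the TCP and whose axes are the flange's). Camera axes: x right, y down, z forward; pixel columns grow to the right and rows downward; lengths in mm; the calibration is good to about 2 mm. The wrist camera is an equidistant fisheye: a pixel r from the principal point sees the ray r / f radians off the axis. A picture is of the moment at which its call begins: read the wrist's pose just before it. camera_info takes no time and is no camera call.
- job_done(): hands the job in; it is judged then, once.
Trained networks look in the newest picture that a camera, given by its name, has taken for a name from the list of things; names that differ only in an ending like _2 or _b are one class to them, and where a whole thing is asked for, a point or a joint stands for the part that bears it (a point fixed in the world has none). Each returns a list of dicts, best first, with "score" (0 to 1); they miss things now and then, are a little off and sometimes report something else, mostly with a low value. They report only what shows in the picture. A call takes as long as a camera call.
- trace(thing, camera): "region" (480x640 bool, what is visible of it) and "bbox" ([centre column, centre row, width, height] in pixels, round what is visible of it).
The state is a dict: "time_s": time; "joint_positions": joint angles; "qvel": joint speeds; "joint_efforts": joint torques, N m; "eef_pos": TCP position; "ee_rot": TCP orientation; "force": force on the tool from outside, world axes, zero at the start; "moment": the same for the moment, N m; "finger_gap": opening from 0.0 (shut) to 1.0 (fully open); "finger_force": force on a finger pad.
Only numpy, scipy, OpenCV 4.12 (cv2) and the standard library are available. Lean on these libraries where they do the work, as an engineer would, in place of code of your own. Each camera call takes 0.05 s, during which the arm holds its last target. There are 200 camera calls.

## Task

First take the swollen battery pack out of the batch and set it down gently, right side up and flat, well inside the red steel tray. Then load the three sound packs into the charger one after the other, flattest first, because it charges them in that order: the pack with one lit bar into bay 1, two bars into bay 2, three bars into bay 3 (the white pips are the bay numbers), each lying flat and fully down in its bay with its brass contacts towards the charger's contacts. Leave the phone, the multimeter and the wrench where they lie.

Things in the scene. Friction and masses are not known exactly. Their poses are not given: they have to be found in the camera images.
- pack_one_bar_mid (a point): Middle (13 mm above the underside) of a sound, flat-topped dark grey battery pack, 140 (x) x 50 (y) x 26 (z) mm, 0.26 kg, lying on the desk. Pale label with a blue stripe on top (z up); x runs along its length to the end with five brass contacts. At the other end a black window across the top holds 4 gauge segments: 1 lit bright green, the rest dark.
- pack_one_bar_contacts (a point): Centre of the end face with the brass contacts of the 1-bar pack: 70 mm along x from its middle, same height.
- pack_one_bar: The 1-bar pack; origin at the centre of its underside, axes as for its middle.
- pack_two_bar_mid (a point): Middle (13 mm above the underside) of a sound, flat-topped dark grey battery pack, 140 (x) x 50 (y) x 26 (z) mm, 0.26 kg, lying on the desk. Pale label with a blue stripe on top (z up); x runs along its length to the end with five brass contacts. At the other end a black window across the top holds 4 gauge segments: 2 lit bright green, the rest dark.
- pack_two_bar_contacts (a point): Centre of the end face with the brass contacts of the 2-bar pack: 70 mm along x from its middle, same height.
- pack_two_bar: The 2-bar pack; origin at the centre of its underside, axes as for its middle.
- pack_three_bar_mid (a point): Middle (13 mm above the underside) of a sound, flat-topped dark grey battery pack, 140 (x) x 50 (y) x 26 (z) mm, 0.26 kg, lying on the desk. Pale label with a blue stripe on top (z up); x runs along its length to the end with five brass contacts. At the other end a black window across the top holds 4 gauge segments: 3 lit bright green, the rest dark.
- pack_three_bar_contacts (a point): Centre of the end face with the brass contacts of the 3-bar pack: 70 mm along x from its middle, same height.
- pack_three_bar: The 3-bar pack; origin at the centre of its underside, axes as for its middle.
- pack_swollen_mid (a point): Middle (13 mm above the underside) of the swollen pack: same case, 140 (x) x 50 (y) x 26 (z) mm, 0.26 kg, but the top cover has bowed up 12 mm into a pillow about 96 x 47 mm (highest point 38 mm above the underside). Same label; gauge shows 2 lit. Underside and the 26 mm high sides are still flat and can be gripped. x runs to the contact end, z up through the swollen top.
- pack_swollen: The swollen pack; origin at the centre of its underside, axes as for its middle.
- charger: Dark three-bay charger, fixed, 210 (x, -90 to +120) x 280 (y) mm. Origin on the desk under the middle of bay 2; x runs along the bays to the rear ridge (46 mm high) with the brass contacts and, on top behind each bay, white pips for its number. Bays side by side, 92 mm apart: bay 1 at +y, bay 3 at -y. A 30 mm high sill closes the front ends.
- bay1 (a point): Centre of the floor of bay 1 (1 white pip), 20 mm above the desk, charger's axes. Pocket 146 x 56 mm: 3 mm play all round a pack. Guide walls 12 mm above the floor with 5 mm bevelled lead-ins; beside the middle 76 mm of the length they are cut away, down to 12 mm above the desk, leaving 42 mm for fingers between packs. A seated pack's middle is 13 mm above this point.
- bay1_contacts (a point): Where the middle of a seated pack's contact end comes to lie in bay 1: 70 mm along the charger's x from the bay's centre, 13 mm above its floor.
- bay2 (a point): Centre of the floor of bay 2 (2 white pips), 20 mm above the desk, charger's axes. Pocket 146 x 56 mm: 3 mm play all round a pack. Guide walls 12 mm above the floor with 5 mm bevelled lead-ins; beside the middle 76 mm of the length they are cut away, down to 12 mm above the desk, leaving 42 mm for fingers between packs. A seated pack's middle is 13 mm above this point.
- bay2_contacts (a point): Where the middle of a seated pack's contact end comes to lie in bay 2: 70 mm along the charger's x from the bay's centre, 13 mm above its floor.
- bay3 (a point): Centre of the floor of bay 3 (3 white pips), 20 mm above the desk, charger's axes. Pocket 146 x 56 mm: 3 mm play all round a pack. Guide walls 12 mm above the floor with 5 mm bevelled lead-ins; beside the middle 76 mm of the length they are cut away, down to 12 mm above the desk, leaving 42 mm for fingers between packs. A seated pack's middle is 13 mm above this point.
- bay3_contacts (a point): Where the middle of a seated pack's contact end comes to lie in bay 3: 70 mm along the charger's x from the bay's centre, 13 mm above its floor.
- tray_floor (a point): Centre of the floor of the red steel quarantine tray, 3 mm above the desk. Fixed, open on top, 230 (x) x 150 (y) mm outside, walls 3 mm thick, rim 35 mm above the desk; a bail handle at each x end reaches 16 mm outside, below the rim; z up.
- tray: The red tray; origin on the desk under its centre, axes as for its floor.
- phone: Bystander: black phone lying on the desk, 78 (x) x 150 (y) x 7 mm; origin at the centre of its underside.
- multimeter: Bystander: yellow multimeter lying on its back, 90 (x) x 190 (y) x 42 mm, knob to 53 mm; origin at the centre of its underside.
- wrench: Bystander: steel wrench about 170 mm long, lying along its x; origin at its middle, underside.

How it is judged (in metres and radians):
On the way, in this order (a step that is already met when the one before it is completed fails the run):
1. the swollen pack lies flat, gauge side up, on the floor of the red tray, let go (horizontal distance between pack_swollen_mid and tray_floor below 0.075 m and z of pack_swollen_mid in the frame of tray_floor below 0.016 m and angle between pack_swollen_mid's own z axis and vertical below 0.06 rad and contact force between the fingers and pack_swollen below 0.2 N and linear speed of pack_swollen below 0.03 m/s), for 0.2 s.
2. the pack showing 1 lit bar lies seated in bay 1, contacts to contacts, let go (horizontal distance between pack_one_bar_mid and bay1 below 0.006 m and horizontal distance between pack_one_bar_contacts and bay1_contacts below 0.008 m and z of pack_one_bar_mid in the frame of bay1 below 0.0155 m and angle between pack_one_bar_mid's own z axis and vertical below 0.06 rad and contact force between the fingers and pack_one_bar below 0.2 N and linear speed of pack_one_bar below 0.03 m/s), for 0.2 s.
3. the pack showing 2 lit bars lies seated in bay 2, contacts to contacts, let go (horizontal distance between pack_two_bar_mid and bay2 below 0.006 m and horizontal distance between pack_two_bar_contacts and bay2_contacts below 0.008 m and z of pack_two_bar_mid in the frame of bay2 below 0.0155 m and angle between pack_two_bar_mid's own z axis and vertical below 0.06 rad and contact force between the fingers and pack_two_bar below 0.2 N and linear speed of pack_two_bar below 0.03 m/s), for 0.2 s.
4. the pack showing 3 lit bars lies seated in bay 3, contacts to contacts, let go (horizontal distance between pack_three_bar_mid and bay3 below 0.006 m and horizontal distance between pack_three_bar_contacts and bay3_contacts below 0.008 m and z of pack_three_bar_mid in the frame of bay3 below 0.0155 m and angle between pack_three_bar_mid's own z axis and vertical below 0.06 rad and contact force between the fingers and pack_three_bar below 0.2 N and linear speed of pack_three_bar below 0.03 m/s), for 0.2 s.
At the end, for the whole second after the job is handed in: Swollen pack flat, top up, on the tray floor, its middle within 75 mm of the tray centre; packs with 1, 2, 3 lit bars in bays 1, 2, 3: middle within 6 mm and contact end within 8 mm of the bay's own in plan, down within 2.5 mm, level within 3.4 degrees; all at rest and let go (horizontal distance between pack_swollen_mid and tray_floor below 0.075 m and z of pack_swollen_mid in the frame of tray_floor below 0.016 m and angle between each of pack_swollen_mid, pack_one_bar_mid, pack_two_bar_mid, pack_three_bar_mid's own z axis and vertical below 0.06 rad and horizontal distance between pack_one_bar_mid and bay1 below 0.006 m and horizontal distance between pack_one_bar_contacts and bay1_contacts below 0.008 m and z of pack_one_bar_mid in the frame of bay1 below 0.0155 m and horizontal distance between pack_two_bar_mid and bay2 below 0.006 m and horizontal distance between pack_two_bar_contacts and bay2_contacts below 0.008 m and z of pack_two_bar_mid in the frame of bay2 below 0.0155 m and horizontal distance between pack_three_bar_mid and bay3 below 0.006 m and horizontal distance between pack_three_bar_contacts and bay3_contacts below 0.008 m and z of pack_three_bar_mid in the frame of bay3 below 0.0155 m and linear speed of each of pack_swollen, pack_one_bar, pack_two_bar, pack_three_bar below 0.02 m/s); the robot touches nothing.
It fails at once if the phone is shoved more than 30 mm (distance of phone from where it was at the start of the episode above 0.03 m).
It fails at once if the multimeter is shoved more than 30 mm (distance of multimeter from where it was at the start of the episode above 0.03 m).
It fails at once if the wrench is shoved more than 30 mm (distance of wrench from where it was at the start of the episode above 0.03 m).
It fails at once if the swollen pack is dropped: let go more than 17 mm above the tray's floor level (contact force between the fingers and pack_swollen below 0.05 N and z of pack_swollen_mid in the frame of tray_floor above 0.03 m).
It fails at once if the swollen pack is banged or pressed hard into the tray (over 60 N) (contact force between pack_swollen and tray above 60 N).
It also fails if it takes over 64 s, if anything falls off the work surface, if the arm or the gripper's body presses on something with over 40 N, if the wrist force passes 120 N, or if a joint passes its speed limit or range.

## Working session

There is one attempt and no reset: what is moved stays moved. The work goes in short steps, Python scripts to look and compute and a tool call to move; the robot and the scene stay as the last step left them, time stands still between calls to the robot, and variables do not carry over. Pictures are saved under pics/ and viewed, at most 10 in all, crops included, and the job is handed in when it is done.

Besides the shell and the picture viewer there is one more tool, called after "Request:" in YAML: its name, and indented under it one key for each argument. jog_arm: Moves the arm, as the interface text tells. Its arguments: {"type":"object","properties":{"moves":{"type":"array"},"newtons":{"type":"number"}},"required":["moves"]}

```bash
mkdir -p pics; ls; cat > h.py <<'E'
from plant import *
import numpy as np, cv2
def cap(n):
    s=sense(); p,d=capture(n); return s,np.array(p),np.array(d)
def cloud(n,d):
    c=camera_info(n); v,u=np.mgrid[0:480,0:640]
    P=np.stack([(u-c['cx'])/c['fx']*d,(v-c['cy'])/c['fy']*d,d,np.ones_like(d)],-1)
    return (P@np.linalg.inv(np.array(c['world_to_cam'])).T)[...,:3]
E
python3 - <<'E'
from h import *
for n in ['top','scene']:
    s,p,d=cap(n); cv2.imwrite(f'pics/{n}0.png',p); np.savez(f'{n}0.npz',p=p,d=d)
    c=camera_info(n); print(n,c['fx'],np.linalg.inv(np.array(c['world_to_cam'])).round(2).tolist())
    W=cloud(n,d)
    for t in ['pack_one_bar','pack_two_bar','pack_three_bar','pack_swollen','charger','tray','phone','multimeter','wrench']:
        for r in trace(t,n)[:3]:
            m=np.array(r['region'])&(d>0)
            if m.sum()<5: continue
            w=W[m]; print(n,t,round(r['score'],2),np.round(r['bbox']),m.sum(),np.median(w,0).round(0),np.percentile(w[:,2],95).round(0), cv2.minAreaRect(w[:,:2].astype(np.float32)))
print(sense())
E
```

```text
pics
top 497.1182961141 [[0.02, -0.99, 0.11, 422.41], [-1.0, -0.03, -0.02, -35.26], [0.02, -0.11, -0.99, 1390.8], [0.0, 0.0, 0.0, 1.0]]
top pack_one_bar 0.6 [210. 213.  24.  54.] 961 [629. 213.  27.] 32.0 ((630.9365844726562, 217.06271362304688), (141.44976806640625, 55.76955795288086), 7.502323627471924)
top pack_one_bar 0.27 [390. 214. 152. 114.] 7677 [ 596. -222.   24.] 48.0 ((641.251953125, -295.677734375), (293.3775329589844, 444.01678466796875), 6.720511436462402)
top pack_two_bar 0.96 [253. 281.  20.  52.] 947 [452.  85.  27.] 32.0 ((453.5125427246094, 86.96139526367188), (142.01580810546875, 52.12519454956055), 7.965509414672852)
top pack_three_bar 0.81 [203. 285.  19.  53.] 1047 [438. 219.  26.] 31.0 ((441.8179016113281, 220.74061584472656), (57.00331497192383, 144.30572509765625), 88.00228118896484)
top pack_swollen 0.83 [256. 213.  15.  48.] 898 [630.  85.  29.] 39.0 ((634.1254272460938, 86.03836059570312), (138.431396484375, 50.612239837646484), 3.49269700050354)
top charger 0.72 [387. 217. 150. 118.] 8005 [ 597. -220.   23.] 48.0 ((641.4385986328125, -293.9114685058594),
[... 3601 characters left out ...]
e_s': 1.0, 'joint_positions': array([ 1.10817807e+00,  2.58583595e-01,  1.53499895e+00,  1.96754518e-05,
        1.34801274e+00, -2.02791267e-01]), 'qvel': array([-0.0021728 , -0.00050659, -0.00085172,  0.00087713, -0.00140434,
        0.00061817]), 'joint_efforts': array([ 1.53687706e-03, -4.45924222e+01, -2.90907633e+01, -1.29297064e-04,
        8.75853984e-04,  7.64665344e-06]), 'eef_pos': array([141.26917926, 531.5497374 , 231.31900121]), 'ee_rot': array([ 1.29550523e-01,  9.91572822e-01,  1.89025234e-06, -9.49809009e-06]), 'force': array([ 0.4301482 , -0.25997527, -0.4657293 ]), 'moment': array([0.07059084, 0.00824759, 0.02603396]), 'finger_force': 0.0, 'finger_gap': 1.0007628216552684}
```

```bash
python3 - <<'E'
import cv2,numpy as np
t=cv2.imread('pics/top0.png');s=cv2.imread('pics/scene0.png')
a=cv2.resize(t[170:330,180:300],None,fx=3.7,fy=3.7,interpolation=2)
b=cv2.resize(t[140:310,300:475],None,fx=2,fy=2,interpolation=2)
c=np.zeros((592,800,3),np.uint8);c[:a.shape[0],:a.shape[1]]=a;c[:b.shape[0],446:446+b.shape[1]]=b[:,:354]
cv2.imwrite('pics/a.png',c)
cv2.imwrite('pics/b.png',cv2.resize(s[180:380,220:487],None,fx=3,fy=3,interpolation=2)[:600,:800])
E
```

```text
(no output)
```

View pics/a.png

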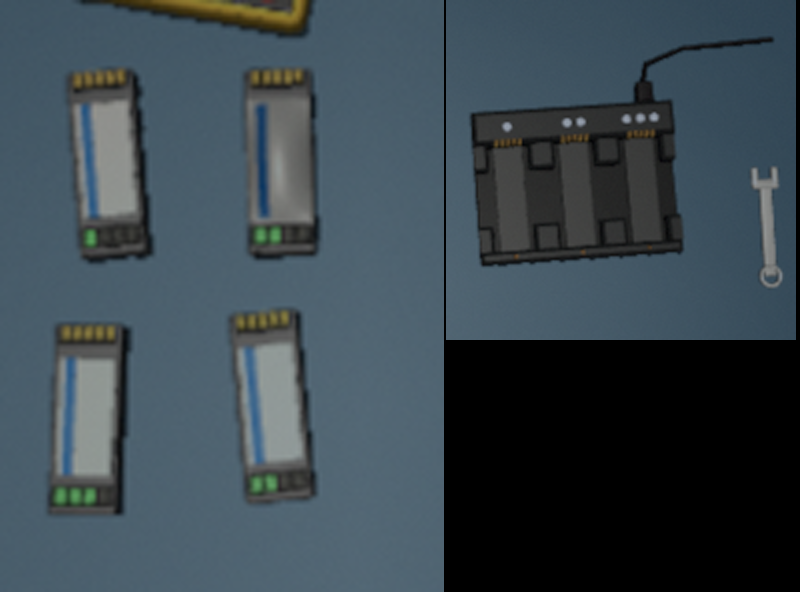

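View pics/b.png

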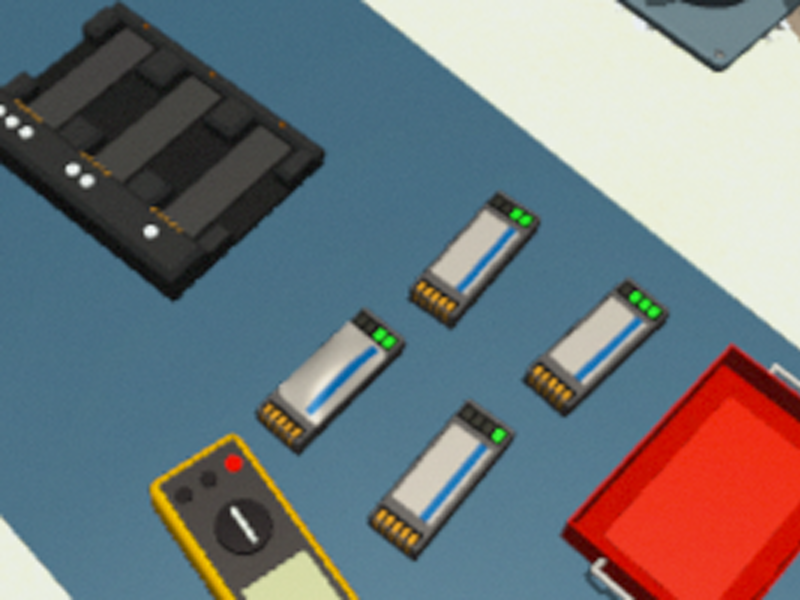

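```bash
cat >> h.py <<'E'
def rect(w):
    """min-area rectangle: centre, long-axis length, short, yaw deg of the axis nearest world x, x-ext, y-ext"""
    (c,(a,b),t)=cv2.minAreaRect(w[:,:2].astype(np.float32))
    t=(t+45)%90-45 if True else t
    R=np.array([[np.cos(np.radians(t)),np.sin(np.radians(t))],[-np.sin(np.radians(t)),np.cos(np.radians(t))]])
    q=w[:,:2]@R.T; lo,hi=np.percentile(q,[.7,99.3],axis=0); m=(lo+hi)/2
    return (R.T@m).round(1),(hi-lo).round(1),round(t,2)
E
python3 - <<'E'
from h import *
for n in ['top','scene']:
    z=np.load(n+'0.npz'); W=cloud(n,z['d']); off={'top':1,'scene':-2}[n]; Z=W[...,2]-off
    for t,c in dict(one=(631,217),two=(452,86),three=(440,220),swol=(632,86)).items():
        m=(abs(W[...,0]-c[0])<88)&(abs(W[...,1]-c[1])<62)&(Z>18)&(z['d']>0)
        print(n,t,m.sum(),rect(W[m]))
    m=(abs(W[...,0]-610)<140)&(abs(W[...,1]+220)<170)&(z['d']>0)
    mm=cv2.morphologyEx((m&(Z>8)).astype(np.uint8),2,np.ones((7,7)))>0
    print(n,'charger',rect(W[mm]))
    mr=cv2.morphologyEx((m&(Z>40)).astype(np.uint8),2,np.ones((3,3)))>0
    print(n,'ridge',mr.sum(),rect(W[mr]), np.median(Z[mr]))
    # pips
    p=z['p'].astype(int); mw=mr&(p.min(2)>140); k,l,st,ce=cv2.connectedComponentsWithStats(mw.astype(np.uint8))
    print([ (W[l==i].mean(0).round(1).tolist(),int(st[i,4])) for i in range(1,k)])
    m=(abs(W[...,0]-474)<170)&(abs(W[...,1]-385)<95)&(Z>26)&(z['d']>0)
    print(n,'tray',rect(W[m]))
i=camera_info('wrist');print({k:np.round(v,3).tolist() for k,v in i.items()})
print([k for k in dir() if 'grip' in k.lower()]); 
import plant; print([k for k in dir(plant) if k[0]!='_'], getattr(plant,'grip_depth',None))
E
```

```text
top one 917 (array([630.7, 215. ]), array([138.2,  49.8]), 7.26)
top two 945 (array([452.2,  86. ]), array([137.9,  49.4]), 7.42)
top three 962 (array([439.8, 221.3]), array([138.4,  49.5]), 0.5)
top swol 914 (array([635.1,  86. ]), array([139.2,  49.7]), 3.58)
top charger (array([ 601.9, -217.5]), array([224.5, 274.7]), 5.31)
top ridge 1517 (array([ 674.3, -211. ]), array([ 44.9, 270.8]), 5.61) 45.37887863610126
[([679.1, -283.2, 46.1], 3), ([681.9, -302.1, 46.2], 4), ([681.8, -320.8, 49.2], 4), ([671.7, -201.0, 48.9], 5), ([673.8, -219.0, 47.6], 4), ([664.5, -118.9, 45.4], 5)]
top tray (array([473.8, 384.7]), array([260.4, 151.8]), 2.37)
scene one 1075 (array([632.6, 217.5]), array([138. ,  49.5]), 6.76)
scene two 826 (array([453.7,  88.5]), array([139.6,  50.2]), 6.96)
scene three 913 (array([440.8, 223.9]), array([139.1,  49.7]), 0.49)
scene swol 966 (array([637. ,  88.7]), array([138. ,  49.5]), 4.04)
scene charger (array([ 601.4, -213.5]), array([220.7, 277.4]), 7.55)
scene ridge 1344 (array([ 674.9, -208.5]), array([ 46.4, 271. ]), 5.32) 46.3725181421903
[([684.1, -319.4, 46.1], 14), ([682.7, -300.3, 46.4], 12), ([679.9, -282.5, 44.7], 13), ([674.5, -219.0, 45.0], 13), ([672.9, -199.5, 46.1], 14), ([664.7, -117.7, 45.0], 17)]
scene tray (array([475.2, 386.2]), array([260.7, 149.9]), 2.48)
{'fx': 371.648, 'fy': 371.648, 'cx': 322.515, 'cy': 243.958, 'mount': [[0.001, -0.966, -0.26, 65.235], [1.0, 0.0, 0.001, -0.236], [-0.001, -0.26, 0.966, -143.457], [0.0, 0.0, 0.0, 1.0]]}
['grip_depth']
['Unreachable', 'camera_info', 'capture', 'grip_depth', 'job_done', 'sense', 'trace'] 18.700000000000003
```

Request:
jog_arm:
  moves:
    - {"jaw":-1,"x":45,"y":-40,"z":0,"rz":4}
    - {"jaw":-1,"x":45,"y":-40,"z":0,"rz":4}
    - {"jaw":-1,"x":45,"y":-40,"z":0,"rz":4}
    - {"jaw":-1,"x":45,"y":-40,"z":0,"rz":4}
    - {"jaw":-1,"x":45,"y":-40,"z":0,"rz":2.8}
  newtons: 50

```text
$.moves[0]: bad value
```

Request:
jog_arm:
  moves:
    - {"jaw":-1,"x":45,"y":-40,"z":0}
    - {"jaw":-1,"x":45,"y":-40,"z":-10}
    - {"jaw":-1,"x":45,"y":-40,"z":-20}
    - {"jaw":-1,"x":45,"y":-40,"z":-20}
    - {"jaw":-1,"x":45,"y":-40,"z":-20}

```text
$.moves[0]: bad value
```

Request:
jog_arm:
  moves:
    - {"jaw":-1,"x":45,"y":-44,"z":-10}
    - {"jaw":-1}

```text
$.moves[0]: bad value
```

Request:
jog_arm:
  moves:
    - {"jaw":-1,"x":45,"y":-40,"z":0,"rx":0,"ry":0,"rz":4}
    - {"jaw":-1,"x":45,"y":-40,"z":0,"rx":0,"ry":0,"rz":4}
    - {"jaw":-1,"x":45,"y":-40,"z":0,"rx":0,"ry":0,"rz":4}
    - {"jaw":-1,"x":45,"y":-40,"z":0,"rx":0,"ry":0,"rz":4}
    - {"jaw":-1,"x":45,"y":-40,"z":0,"rx":0,"ry":0,"rz":2.8}
  newtons: 50

```text
time_s: 1.62
eef_pos: [367.6, 330.2, 231.6]
ee_rot: [-0.035, 0.999, 0.0, 0.0]
force: [0.4, -0.2, -0.2]
finger_gap: 1.0
finger_force: 0.0
```

Request:
jog_arm:
  moves:
    - {"jaw":-1,"x":45,"y":-40,"z":0,"rx":0,"ry":0,"rz":0}
    - {"jaw":-1,"x":45,"y":-40,"z":-10,"rx":0,"ry":0,"rz":0}
    - {"jaw":-1,"x":45,"y":-40,"z":-20,"rx":0,"ry":0,"rz":0}
    - {"jaw":-1,"x":45,"y":-40,"z":-20,"rx":0,"ry":0,"rz":0}
    - {"jaw":-1,"x":45,"y":-40,"z":-20,"rx":0,"ry":0,"rz":0}

```text
time_s: 2.25
eef_pos: [590.7, 131.9, 161.7]
ee_rot: [-0.034, 0.999, 0.0, 0.0]
force: [0.3, 1.5, -0.2]
finger_gap: 1.004
finger_force: 0.0
```

Request:
jog_arm:
  moves:
    - {"jaw":-1,"x":45,"y":-44,"z":-10,"rx":0,"ry":0,"rz":0}
    - {"jaw":-1,"x":0,"y":0,"z":0,"rx":0,"ry":0,"rz":0}

```text
time_s: 2.5
eef_pos: [635.6, 86.2, 150.4]
ee_rot: [-0.032, 0.999, -0.0, -0.001]
force: [-0.6, 0.2, -0.4]
finger_gap: 0.999
finger_force: 0.0
```

```bash
cat >> h.py <<'E'
from scipy.spatial.transform import Rotation as Ro
def wcloud(s,d):
    c=camera_info('wrist'); v,u=np.mgrid[0:480,0:640]
    x,y=(u-c['cx'])/c['fx'],(v-c['cy'])/c['fy']; r=np.hypot(x,y)+1e-9
    k=np.tan(np.minimum(r,1.5))/r*d
    P=np.stack([x*k,y*k,d,np.ones_like(d)],-1)@np.array(c['mount']).T
    return P[...,:3]@Ro.from_quat(s['ee_rot']).as_matrix().T+s['eef_pos'], P[...,:3]
E
python3 - <<'E'
from h import *
s,p,d=cap('wrist'); cv2.imwrite('pics/w1.png',p); W,T=wcloud(s,d); np.savez('w1.npz',d=d,p=p)
for t in ['pack_swollen','pack_one_bar','pack_two_bar','pack_three_bar']:
  for r in trace(t,'wrist')[:2]:
    m=np.array(r['region'])&(d>0)&(W[...,2]>18)
    if m.sum()>50: print(t,r['score'],np.round(r['bbox']),m.sum(),np.percentile(W[m][:,2],[5,50,95]).round(1),rect(W[m]))
print(s['time_s'])
E
```

```text
pack_swollen 0.67 [329. 231.  70. 181.] 11936 [25.8 28.9 37.8] (array([634.8,  88.4]), array([137.3,  49.1]), 3.65)
pack_swollen 0.17 [ 73. 158. 146. 254.] 24324 [19.6 28.2 47.1] (array([ 587.4, -155.9]), array([204.8, 158. ]), 5.46)
pack_one_bar 0.87 [486. 236.  69. 172.] 9230 [24.1 27.2 28.4] (array([629.1, 216.3]), array([135.8,  48.7]), 7.43)
pack_one_bar 0.28 [505.  49.  66.  98.] 5164 [22.8 27.1 28.5] (array([469.3, 223.3]), array([80., 49.]), 0.94)
pack_two_bar 0.83 [345.  43.  76.  84.] 5668 [25.2 27.  28.4] (array([490.,  93.]), array([63.8, 48.5]), 7.45)
pack_two_bar 0.54 [ 73. 162. 144. 260.] 24353 [19.6 28.3 47.1] (array([ 587.7, -155.9]), array([205.1, 158. ]), 5.46)
pack_three_bar 0.72 [504.  50.  65. 101.] 5135 [22.7 27.1 28.5] (array([469.3, 223.1]), array([80. , 48.7]), 1.08)
pack_three_bar 0.34 [ 72. 159. 145. 256.] 24355 [19.6 28.2 47.1] (array([ 587.5, -155.9]), array([205.2, 158. ]), 5.46)
2.5
```

View pics/w1.png

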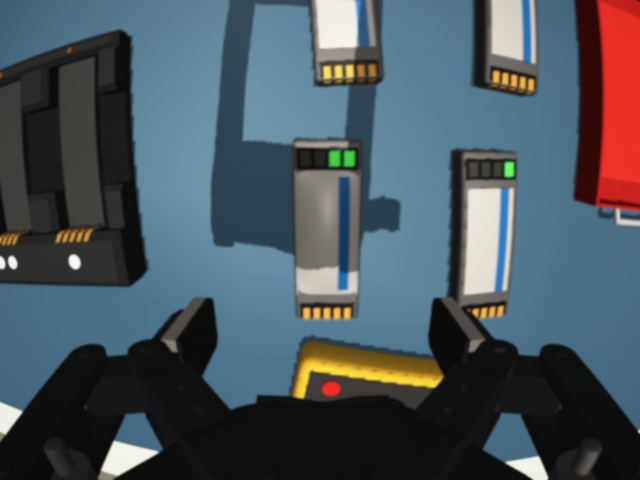

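Request:
jog_arm:
  moves:
    - {"jaw":-1,"x":0,"y":2,"z":-55,"rx":0,"ry":0,"rz":0}
    - {"jaw":-1,"x":0,"y":0,"z":-55,"rx":0,"ry":0,"rz":0}
    - {"jaw":-1,"x":0,"y":0,"z":-28,"rx":0,"ry":0,"rz":0}
    - {"jaw":-1,"x":0,"y":0,"z":-10,"rx":0,"ry":0,"rz":0}
    - {"jaw":1,"x":0,"y":0,"z":0,"rx":0,"ry":0,"rz":0}
  newtons: 50

```text
time_s: 3.38
eef_pos: [633.4, 93.0, 5.0]
ee_rot: [-0.035, 0.999, 0.0, 0.0]
force: [-0.1, 0.1, 0.1]
finger_gap: 0.819
finger_force: 0.0
```

Request:
jog_arm:
  moves:
    - {"jaw":1,"x":0,"y":0,"z":0,"rx":0,"ry":0,"rz":0}
    - {"jaw":1,"x":0,"y":0,"z":0,"rx":0,"ry":0,"rz":0}
    - {"jaw":1,"x":0,"y":0,"z":0,"rx":0,"ry":0,"rz":0}

```text
time_s: 3.75
eef_pos: [635.1, 92.3, 6.8]
ee_rot: [-0.034, 0.999, -0.0, 0.002]
force: [-0.2, 0.4, 5.6]
finger_gap: 0.569
finger_force: 54.4
```

Request:
jog_arm:
  moves:
    - {"jaw":1,"x":0,"y":0,"z":20,"rx":0,"ry":0,"rz":0}
    - {"jaw":1,"x":0,"y":0,"z":40,"rx":0,"ry":0,"rz":0}
    - {"jaw":1,"x":-5,"y":10,"z":30,"rx":0,"ry":0,"rz":0}
    - {"jaw":1,"x":-22,"y":40,"z":0,"rx":0,"ry":0,"rz":0}
    - {"jaw":1,"x":-25,"y":45,"z":0,"rx":0,"ry":0,"rz":0}

```text
time_s: 4.38
eef_pos: [581.5, 187.5, 95.4]
ee_rot: [-0.033, 0.999, 0.0, 0.001]
force: [0.3, 0.1, -2.4]
finger_gap: 0.568
finger_force: 53.4
```

Request:
jog_arm:
  moves:
    - {"jaw":1,"x":-25,"y":45,"z":0,"rx":0,"ry":0,"rz":-1}
    - {"jaw":1,"x":-25,"y":45,"z":0,"rx":0,"ry":0,"rz":0}
    - {"jaw":1,"x":-25,"y":45,"z":0,"rx":0,"ry":0,"rz":0}
    - {"jaw":1,"x":-22,"y":42,"z":0,"rx":0,"ry":0,"rz":0}
    - {"jaw":1,"x":-12,"y":24,"z":0,"rx":0,"ry":0,"rz":0}

```text
time_s: 5.0
eef_pos: [470.6, 390.2, 94.8]
ee_rot: [-0.026, 1.0, 0.0, -0.0]
force: [1.2, -0.2, -2.6]
finger_gap: 0.573
finger_force: 53.4
```

Request:
jog_arm:
  moves:
    - {"jaw":1,"x":0,"y":0,"z":0,"rx":0,"ry":0,"rz":0}

```text
time_s: 5.12
eef_pos: [471.0, 390.0, 94.7]
ee_rot: [-0.027, 1.0, 0.0, -0.0]
force: [0.4, -0.9, -3.6]
finger_gap: 0.573
finger_force: 53.4
```

```bash
python3 - <<'E'
from h import *
s,p,d=cap('wrist'); cv2.imwrite('pics/w2.png',p); W,T=wcloud(s,d)
for t in ['pack_swollen','tray']:
  for r in trace(t,'wrist')[:1]:
    m=np.array(r['region'])&(d>0)
    print(t,r['score'],np.round(r['bbox']),m.sum(),np.percentile(W[m],[2,25,50,75,98],axis=0).round(1).tolist(),rect(W[m]),rect(T[m]))
print(s['time_s'],s['eef_pos'],s['finger_gap'],s['finger_force'],s['force'])
E
```

```text
pack_swollen 0.56 [322. 266. 144. 267.] 35508 [[403.0, 364.6, 113.4], [421.8, 376.9, 115.4], [442.3, 388.4, 117.9], [465.7, 399.8, 122.5], [496.9, 412.0, 126.4]] (array([450.6, 388.6]), array([97.5, 48.7]), 2.01) (array([20.4, -0.3]), array([97.5, 48.7]), 1.09)
tray 0.6 [117. 401.  94. 128.] 1694 [[558.5, 187.9, 4.2], [561.1, 199.4, 13.6], [564.3, 212.6, 24.4], [577.0, 229.3, 26.9], [673.8, 247.8, 28.2]] (array([613.1, 219.5]), array([111.4,  96.9]), -21.22) (array([-132.8, -177.9]), array([111.4,  97. ]), 24.33)
5.125 [470.95001469 389.96481563  94.67898948] 0.5727984216141978 53.35394024848938 [ 0.43725685 -0.8703529  -3.55160115]
```

View pics/w2.png

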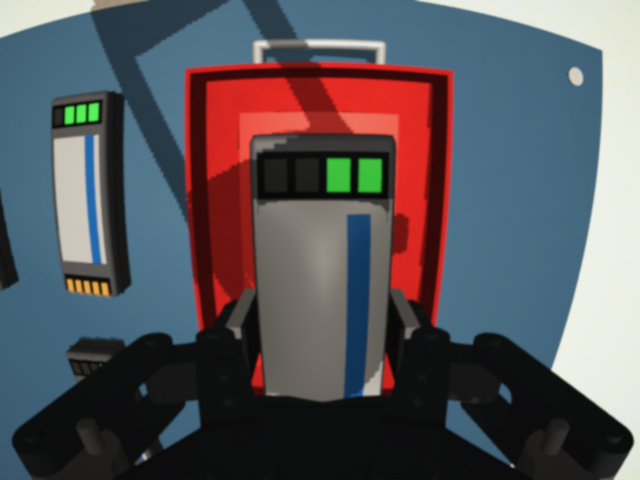

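Request:
jog_arm:
  moves:
    - {"jaw":1,"x":3,"y":-4,"z":-30,"rx":0,"ry":0,"rz":0}
    - {"jaw":1,"x":0,"y":0,"z":-30,"rx":0,"ry":0,"rz":0}
    - {"jaw":1,"x":0,"y":0,"z":-15,"rx":0,"ry":0,"rz":0}
    - {"jaw":1,"x":0,"y":0,"z":-5,"rx":0,"ry":0,"rz":0}
    - {"jaw":1,"x":0,"y":0,"z":0,"rx":0,"ry":0,"rz":0}

```text
time_s: 5.9
eef_pos: [476.0, 384.1, 14.8]
ee_rot: [-0.025, 1.0, 0.0, 0.0]
force: [1.0, 0.9, -2.1]
finger_gap: 0.571
finger_force: 53.3
```

Request:
jog_arm:
  moves:
    - {"jaw":1,"x":0,"y":0,"z":-2,"rx":0,"ry":0,"rz":0}
    - {"jaw":1,"x":0,"y":0,"z":-1,"rx":0,"ry":0,"rz":0}
    - {"jaw":1,"x":0,"y":0,"z":0,"rx":0,"ry":0,"rz":0}

```text
time_s: 6.28
eef_pos: [475.5, 384.3, 11.7]
ee_rot: [-0.026, 1.0, 0.0, 0.0]
force: [0.6, 0.3, -2.8]
finger_gap: 0.572
finger_force: 53.3
```

Request:
jog_arm:
  moves:
    - {"jaw":1,"x":0,"y":0,"z":-1,"rx":0,"ry":0,"rz":0}
    - {"jaw":1,"x":0,"y":0,"z":-1,"rx":0,"ry":0,"rz":0}

```text
time_s: 6.52
eef_pos: [475.4, 384.3, 9.8]
ee_rot: [-0.025, 1.0, 0.0, 0.0]
force: [-3.2, -1.1, 6.3]
finger_gap: 0.573
finger_force: 54.4
```

Request:
jog_arm:
  moves:
    - {"jaw":0.0,"x":0,"y":0,"z":0,"rx":0,"ry":0,"rz":0}
    - {"jaw":-0.6,"x":0,"y":0,"z":0,"rx":0,"ry":0,"rz":0}
    - {"jaw":-0.6,"x":0,"y":0,"z":0,"rx":0,"ry":0,"rz":0}
    - {"jaw":-0.6,"x":0,"y":0,"z":0,"rx":0,"ry":0,"rz":0}
    - {"jaw":-0.6,"x":0,"y":0,"z":0,"rx":0,"ry":0,"rz":0}

```text
time_s: 7.15
eef_pos: [475.4, 384.2, 9.4]
ee_rot: [-0.025, 1.0, 0.0, -0.0]
force: [0.2, 0.1, 0.2]
finger_gap: 0.799
finger_force: 0.0
```

Request:
jog_arm:
  moves:
    - {"jaw":-0.6,"x":0,"y":0,"z":40,"rx":0,"ry":0,"rz":0}
    - {"jaw":-1,"x":0,"y":0,"z":50,"rx":0,"ry":0,"rz":0}
    - {"jaw":-1,"x":38,"y":-42,"z":10,"rx":0,"ry":0,"rz":1}
    - {"jaw":-1,"x":38,"y":-42,"z":0,"rx":0,"ry":0,"rz":1}
    - {"jaw":-1,"x":38,"y":-42,"z":0,"rx":0,"ry":0,"rz":1.3}

```text
time_s: 7.78
eef_pos: [590.5, 257.2, 110.0]
ee_rot: [-0.055, 0.998, 0.0, 0.001]
force: [-0.1, 0.4, -0.2]
finger_gap: 1.001
finger_force: 0.0
```

Request:
jog_arm:
  moves:
    - {"jaw":-1,"x":41,"y":-42,"z":0,"rx":0,"ry":0,"rz":1}
    - {"jaw":-1,"x":0,"y":0,"z":0,"rx":0,"ry":0,"rz":0}
    - {"jaw":-1,"x":0,"y":0,"z":0,"rx":0,"ry":0,"rz":0}

```text
time_s: 8.15
eef_pos: [629.9, 216.1, 109.0]
ee_rot: [-0.062, 0.998, 0.0, -0.001]
force: [-0.2, 0.8, 0.8]
finger_gap: 0.998
finger_force: 0.0
```

Request:
jog_arm:
  moves:
    - {"jaw":-1,"x":1,"y":0,"z":-50,"rx":0,"ry":0,"rz":0}
    - {"jaw":-1,"x":0,"y":0,"z":-40,"rx":0,"ry":0,"rz":0}
    - {"jaw":-1,"x":0,"y":0,"z":-12,"rx":0,"ry":0,"rz":0}
    - {"jaw":0,"x":0,"y":0,"z":0,"rx":0,"ry":0,"rz":0}
    - {"jaw":1,"x":0,"y":0,"z":0,"rx":0,"ry":0,"rz":0}
  newtons: 50

```text
time_s: 8.78
eef_pos: [632.6, 217.0, 9.5]
ee_rot: [-0.063, 0.998, 0.0, 0.002]
force: [1.1, 0.4, 0.7]
finger_gap: 0.603
finger_force: 1.1
```

Request:
jog_arm:
  moves:
    - {"jaw":1,"x":0,"y":0,"z":0,"rx":0,"ry":0,"rz":0}
    - {"jaw":1,"x":0,"y":0,"z":0,"rx":0,"ry":0,"rz":0}
    - {"jaw":1,"x":0,"y":0,"z":0,"rx":0,"ry":0,"rz":0}

```text
time_s: 9.15
eef_pos: [633.0, 216.7, 9.9]
ee_rot: [-0.063, 0.998, 0.0, 0.002]
force: [-0.2, 1.5, 7.3]
finger_gap: 0.568
finger_force: 54.9
```

Request:
jog_arm:
  moves:
    - {"jaw":1,"x":0,"y":0,"z":20,"rx":0,"ry":0,"rz":0}
    - {"jaw":1,"x":0,"y":-10,"z":45,"rx":0,"ry":0,"rz":0}
    - {"jaw":1,"x":-8,"y":-40,"z":35,"rx":0,"ry":0,"rz":0}
    - {"jaw":1,"x":-11,"y":-56,"z":0,"rx":0,"ry":0,"rz":-1}
    - {"jaw":1,"x":-11,"y":-56,"z":0,"rx":0,"ry":0,"rz":-0.7}

```text
time_s: 9.78
eef_pos: [601.3, 52.8, 109.3]
ee_rot: [-0.048, 0.999, -0.0, 0.001]
force: [1.0, 0.2, -3.3]
finger_gap: 0.571
finger_force: 53.8
```

Request:
jog_arm:
  moves:
    - {"jaw":1,"x":-11,"y":-56,"z":0,"rx":0,"ry":0,"rz":0}
    - {"jaw":1,"x":-11,"y":-56,"z":0,"rx":0,"ry":0,"rz":0}
    - {"jaw":1,"x":-11,"y":-50,"z":0,"rx":0,"ry":0,"rz":0}
    - {"jaw":1,"x":0,"y":-20,"z":0,"rx":0,"ry":0,"rz":0}
    - {"jaw":1,"x":0,"y":0,"z":0,"rx":0,"ry":0,"rz":0}

```text
time_s: 10.4
eef_pos: [568.6, -129.2, 108.2]
ee_rot: [-0.047, 0.999, -0.0, 0.0]
force: [-0.2, -0.0, -2.8]
finger_gap: 0.573
finger_force: 53.8
```

Request:
jog_arm:
  moves:
    - {"jaw":1,"x":0,"y":0,"z":0,"rx":0,"ry":0,"rz":0}

```text
time_s: 10.52
eef_pos: [568.4, -126.7, 107.6]
ee_rot: [-0.048, 0.999, 0.0, -0.0]
force: [0.0, 0.6, -2.9]
finger_gap: 0.572
finger_force: 53.8
```

```bash
python3 - <<'E'
from h import *
s,p,d=cap('wrist'); cv2.imwrite('pics/w3.png',p); W,T=wcloud(s,d); np.savez('w3.npz',d=d,p=p,q=s['ee_rot'],e=s['eef_pos'])
m=np.array(trace('pack_one_bar','wrist')[0]['region'])&(d>0)
print('pack',rect(W[m]),rect(T[m]),np.percentile(T[m][:,2],[5,50,95]))
m=np.array(trace('charger','wrist')[0]['region'])&(d>0)&(W[...,2]<60)
print('charger',m.sum(),rect(W[m&(W[...,2]>8)]),np.percentile(W[m][:,2],[5,50,99]))
r=m&(W[...,2]>40); print('ridge',r.sum(),rect(W[r]) if r.sum()>20 else 0)
print(s['time_s'],s['eef_pos'],s['ee_rot'],s['finger_gap'],s['force'])
E
```

```text
pack (array([ 550.2, -128.8]), array([106. ,  48.6]), 4.3) (array([18.4, -0.4]), array([106. ,  48.6]), 1.24) [-18.4094979  -17.28637879 -16.03719016]
charger 53524 (array([ 576.2, -218.2]), array([216.4, 298.1]), 20.78) [12.1875722  21.09005002 47.09863181]
ridge 2864 (array([ 669.4, -207.9]), array([ 42.3, 273.9]), 6.27)
10.525 [ 568.43343619 -126.66422179  107.6050078 ] [-4.83908640e-02  9.98828408e-01  3.63886550e-04 -5.10846181e-05] 0.5723969737592177 [ 0.02788593  0.63759223 -2.94417791]
```

View pics/w3.png

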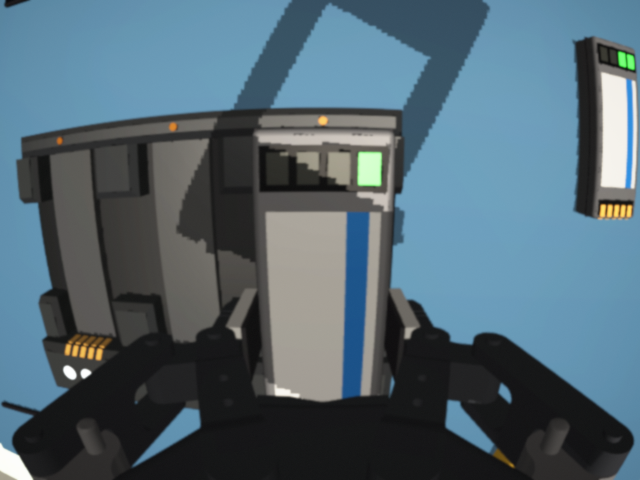

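```bash
cat > ch.py <<'E'
from h import *
def charger(W,d,yaw=5.46,o=(578.5,-219),packmid=None):
    c,s=np.cos(np.radians(yaw)),np.sin(np.radians(yaw))
    q=(W[...,:2]-np.array(o))@np.array([[c,-s],[s,c]]); z=W[...,2]
    X,Y=q[...,0],q[...,1]; ok=d>0
    sill=ok&(abs(z-30)<3.5)&(X<-65)&(X>-110)&(abs(Y)<150)
    lo,hi=[],[]; ys=np.arange(-125,130,10)
    for y in ys:
        m=sill&(abs(Y-y)<5)
        if m.sum()>15: lo.append((y,*np.percentile(X[m],[3,97])))
    lo=np.array(lo); print('sill z',np.median(z[sill]),'n',len(lo),'outer/inner med',np.median(lo,0).round(1))
    f=np.polyfit(lo[:,0],lo[:,1],1); g=np.polyfit(lo[:,0],lo[:,2],1); print('outer slope deg',-np.degrees(f[0]).round(2),f[1].round(1),'inner',-np.degrees(g[0]).round(2),g[1].round(1))
    a=Y[sill]; print('sill y ext (+-140)',np.percentile(a,[.3,99.7]).round(1))
    r=ok&(abs(z-46)<4)&(X>60)&(X<130)&(abs(Y)<150)
    if r.sum()>50: print('ridge x (73..120)',np.percentile(X[r],[1,99]).round(1),'y',np.percentile(Y[r],[.3,99.7]).round(1))
    w=ok&(abs(z-32)<3)&(abs(X)<72)&(abs(Y)<150)
    for sx in (-1,1):
        h=np.histogram(Y[w&(X*sx>40)],bins=np.arange(-150,151,4))[0]; print(sx,[(int(b),int(n)) for b,n in zip(np.arange(-148,151,4),h) if n>20])
E
python3 - <<'E'
from ch import *
z=np.load('w3.npz'); s=dict(ee_rot=z['q'],eef_pos=z['e']); W,T=wcloud(s,z['d'])
charger(W,z['d'])
m=(z['d']>0)&(abs(T[...,2]+17.3)<1.5)&(abs(T[...,1])<30)&(T[...,0]>0)&(T[...,0]<85)
print('pack top',rect(T[m]),np.percentile(T[m][:,0],[50,99,99.8]))
z=np.load('w1.npz')
E
```

```text
sill z 30.336713158625486 n 26 outer/inner med [  0.  -89.2 -74.6]
outer slope deg 0.13 -89.3 inner 1.96 -72.5
sill y ext (+-140) [-136.8  139.6]
ridge x (73..120) [ 72.8 113. ] y [-135.1  139.3]
-1 [(-140, 53), (-136, 127), (-132, 135), (-128, 148), (-124, 215), (-120, 98), (-60, 85), (-56, 228), (-52, 220), (-48, 221), (-44, 234), (-40, 235), (-36, 248), (-32, 317), (-28, 132), (28, 25), (32, 255), (36, 331), (40, 340), (44, 341), (48, 348), (52, 73), (136, 245), (140, 213)]
1 [(-140, 50), (-136, 109), (-132, 121), (-128, 107), (-124, 198), (-120, 62), (-60, 72), (-56, 170), (-52, 175), (-48, 140), (-44, 150), (-40, 124), (-36, 131), (-32, 157), (-28, 40)]
pack top (array([35.7, -0.1]), array([70.2, 48. ]), 0.07) [38.0581744  70.56050669 71.24188346]
```

Request:
jog_arm:
  moves:
    - {"jaw":1,"x":2.8,"y":0.7,"z":-20,"rx":0,"ry":0,"rz":0}
    - {"jaw":1,"x":0,"y":0,"z":-25,"rx":0,"ry":0,"rz":0}
    - {"jaw":1,"x":0,"y":0,"z":-10,"rx":0,"ry":0,"rz":0}
    - {"jaw":1,"x":0,"y":0,"z":0,"rx":0,"ry":0,"rz":0}
    - {"jaw":1,"x":0,"y":0,"z":0,"rx":0,"ry":0,"rz":0}

```text
time_s: 11.3
eef_pos: [571.9, -127.1, 53.3]
ee_rot: [-0.048, 0.999, -0.0, 0.001]
force: [-0.6, -0.5, -3.0]
finger_gap: 0.573
finger_force: 53.7
```

Request:
jog_arm:
  moves:
    - {"jaw":1,"x":-0.5,"y":0.8,"z":-6,"rx":0,"ry":0,"rz":0}
    - {"jaw":1,"x":0,"y":0,"z":-4,"rx":0,"ry":0,"rz":0}
    - {"jaw":1,"x":0,"y":0,"z":-3,"rx":0,"ry":0,"rz":0}
    - {"jaw":1,"x":0,"y":0,"z":-3,"rx":0,"ry":0,"rz":0}

```text
time_s: 11.8
eef_pos: [570.7, -126.4, 36.2]
ee_rot: [-0.048, 0.999, 0.0, -0.0]
force: [-0.0, -0.1, -2.7]
finger_gap: 0.57
finger_force: 53.8
```

Request:
jog_arm:
  moves:
    - {"jaw":1,"x":0,"y":0,"z":-2,"rx":0,"ry":0,"rz":0}
    - {"jaw":1,"x":0,"y":0,"z":-2,"rx":0,"ry":0,"rz":0}

```text
time_s: 12.05
eef_pos: [570.7, -126.3, 32.3]
ee_rot: [-0.048, 0.999, -0.0, 0.0]
force: [0.3, -1.2, -2.0]
finger_gap: 0.569
finger_force: 53.8
```

Request:
jog_arm:
  moves:
    - {"jaw":1,"x":0,"y":0,"z":-1,"rx":0,"ry":0,"rz":0}
    - {"jaw":1,"x":0,"y":0,"z":-1,"rx":0,"ry":0,"rz":0}

```text
time_s: 12.3
eef_pos: [570.8, -126.3, 30.4]
ee_rot: [-0.048, 0.999, -0.0, 0.0]
force: [-0.5, -0.5, -2.0]
finger_gap: 0.569
finger_force: 53.8
```

Request:
jog_arm:
  moves:
    - {"jaw":1,"x":0,"y":0,"z":-0.7,"rx":0,"ry":0,"rz":0}

```text
time_s: 12.42
eef_pos: [570.7, -126.4, 29.9]
ee_rot: [-0.048, 0.999, -0.0, 0.0]
force: [-2.1, 0.5, 2.1]
finger_gap: 0.571
finger_force: 54.5
```

Request:
jog_arm:
  moves:
    - {"jaw":0,"x":0,"y":0,"z":0,"rx":0,"ry":0,"rz":0}
    - {"jaw":-0.5,"x":0,"y":0,"z":0,"rx":0,"ry":0,"rz":0}
    - {"jaw":-0.5,"x":0,"y":0,"z":0,"rx":0,"ry":0,"rz":0}
    - {"jaw":-0.5,"x":0,"y":0,"z":0,"rx":0,"ry":0,"rz":0}
    - {"jaw":-0.5,"x":0,"y":0,"z":10,"rx":0,"ry":0,"rz":0}

```text
time_s: 13.05
eef_pos: [570.1, -126.1, 39.4]
ee_rot: [-0.048, 0.999, 0.0, -0.001]
force: [-0.7, 0.4, 0.5]
finger_gap: 0.748
finger_force: 0.0
```

Request:
jog_arm:
  moves:
    - {"jaw":-0.5,"x":0,"y":0,"z":45,"rx":0,"ry":0,"rz":0}
    - {"jaw":-0.5,"x":0,"y":0,"z":50,"rx":0,"ry":0,"rz":0}
    - {"jaw":-0.5,"x":-5,"y":0,"z":50,"rx":0,"ry":0,"rz":0}
    - {"jaw":-1,"x":0,"y":0,"z":0,"rx":0,"ry":0,"rz":0}

```text
time_s: 13.55
eef_pos: [568.3, -127.4, 190.5]
ee_rot: [-0.048, 0.999, -0.002, 0.005]
force: [0.3, 0.0, 0.0]
finger_gap: 0.934
finger_force: 0.0
```

```bash
cat > chk.py <<'E'
from ch import *
import sys
s,p,d=cap('wrist'); W,T=wcloud(s,d); cv2.imwrite(sys.argv[1],p)
charger(W,d,o=(579,-217.7))
c=np.array(eval(sys.argv[2]))
for r in trace(sys.argv[3],'wrist')[:1]:
    m=np.array(r['region'])&(d>0)&(np.hypot(W[...,0]-c[0],W[...,1]-c[1])<85)&(W[...,2]>40)
    print(r['score'],m.sum(),rect(W[m]),np.percentile(W[m][:,2],[5,50,95]).round(1))
print(s['time_s'],s['eef_pos'],s['finger_gap'])
E
python3 chk.py pics/w4.png "(570,-126)" pack_one_bar
```

```text
sill z 30.251187517983453 n 26 outer/inner med [  0.  -89.6 -73. ]
outer slope deg 0.01 -89.6 inner -0.16 -71.0
sill y ext (+-140) [-138.8  138.5]
ridge x (73..120) [ 61.7 115.7] y [-135.9  137.2]
-1 [(-140, 68), (-136, 102), (-132, 109), (-128, 107), (-124, 150), (-64, 29), (-60, 103), (-56, 146), (-52, 146), (-48, 139), (-44, 155), (-40, 153), (-36, 153), (-32, 189), (-28, 21), (28, 53), (32, 163), (36, 183), (40, 186), (44, 184), (48, 179), (52, 182), (56, 188), (60, 206), (120, 89), (124, 201), (128, 189), (132, 193), (136, 177), (140, 59)]
1 [(-140, 63), (-136, 89), (-132, 95), (-128, 96), (-124, 137), (-120, 22), (-64, 27), (-60, 91), (-56, 123), (-52, 131), (-48, 125), (-44, 132), (-40, 134), (-36, 128), (-32, 159), (-28, 25), (28, 58), (32, 138), (36, 155), (40, 155), (44, 149), (48, 155), (52, 153), (56, 164), (60, 159), (64, 22), (120, 65), (124, 162), (128, 159), (132, 152), (136, 157), (140, 45)]
0.93 10313 (array([ 568.2, -126.8]), array([136.2,  48.8]), 5.23) [45.6 47.1 48.3]
13.55 [ 568.26641533 -127.39553418  190.5207223 ] 0.9344914199691832
```

View pics/w4.png

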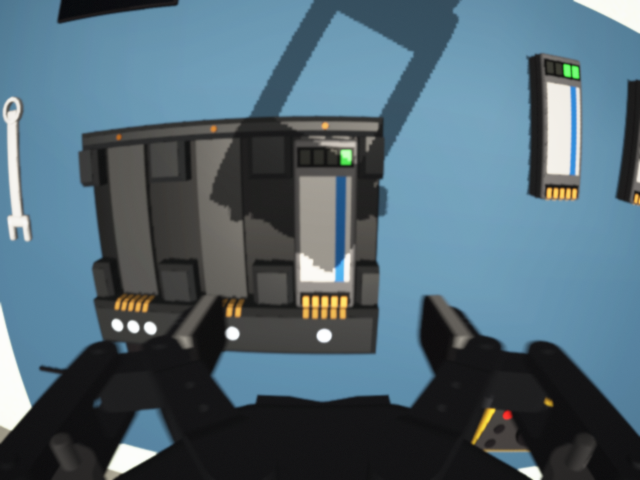

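Request:
jog_arm:
  moves:
    - {"jaw":-1,"x":-23,"y":43,"z":-10,"rx":0,"ry":0,"rz":1}
    - {"jaw":-1,"x":-23,"y":43,"z":-20,"rx":0,"ry":0,"rz":0.7}
    - {"jaw":-1,"x":-23,"y":43,"z":-20,"rx":0,"ry":0,"rz":0}
    - {"jaw":-1,"x":-23,"y":43,"z":-20,"rx":0,"ry":0,"rz":0}
    - {"jaw":-1,"x":-23,"y":43,"z":-20,"rx":0,"ry":0,"rz":0}

```text
time_s: 14.28
eef_pos: [448.5, 89.9, 92.8]
ee_rot: [-0.063, 0.998, 0.0, -0.001]
force: [0.1, 0.7, -0.1]
finger_gap: 1.0
finger_force: 0.0
```

Request:
jog_arm:
  moves:
    - {"jaw":-1,"x":0,"y":0,"z":-20,"rx":0,"ry":0,"rz":0}
    - {"jaw":-1,"x":0,"y":0,"z":0,"rx":0,"ry":0,"rz":0}
    - {"jaw":-1,"x":0,"y":0,"z":0,"rx":0,"ry":0,"rz":0}

```text
time_s: 14.65
eef_pos: [450.9, 88.4, 74.6]
ee_rot: [-0.063, 0.998, -0.0, -0.0]
force: [0.1, -0.7, -0.3]
finger_gap: 0.999
finger_force: 0.0
```

Request:
jog_arm:
  moves:
    - {"jaw":-1,"x":2.5,"y":-0.5,"z":-40,"rx":0,"ry":0,"rz":0}
    - {"jaw":-1,"x":0,"y":0,"z":-20,"rx":0,"ry":0,"rz":0}
    - {"jaw":-1,"x":0,"y":0,"z":-6,"rx":0,"ry":0,"rz":0}
    - {"jaw":0,"x":0,"y":0,"z":0,"rx":0,"ry":0,"rz":0}
    - {"jaw":1,"x":0,"y":0,"z":0,"rx":0,"ry":0,"rz":0}
  newtons: 50

```text
time_s: 15.28
eef_pos: [454.2, 88.0, 9.6]
ee_rot: [-0.063, 0.998, -0.0, 0.001]
force: [0.5, 0.4, 0.4]
finger_gap: 0.604
finger_force: 0.0
```

Request:
jog_arm:
  moves:
    - {"jaw":1,"x":0,"y":0,"z":0,"rx":0,"ry":0,"rz":0}
    - {"jaw":1,"x":0,"y":0,"z":0,"rx":0,"ry":0,"rz":0}
    - {"jaw":1,"x":0,"y":0,"z":0,"rx":0,"ry":0,"rz":0}

```text
time_s: 15.65
eef_pos: [454.3, 88.0, 9.9]
ee_rot: [-0.063, 0.998, -0.0, 0.001]
force: [-0.6, -0.4, 7.1]
finger_gap: 0.572
finger_force: 52.6
```

Request:
jog_arm:
  moves:
    - {"jaw":1,"x":0,"y":0,"z":20,"rx":0,"ry":0,"rz":0}
    - {"jaw":1,"x":5,"y":-10,"z":45,"rx":0,"ry":0,"rz":0}
    - {"jaw":1,"x":15,"y":-36,"z":35,"rx":0,"ry":0,"rz":0}
    - {"jaw":1,"x":22,"y":-54,"z":0,"rx":0,"ry":0,"rz":-1}
    - {"jaw":1,"x":22,"y":-54,"z":0,"rx":0,"ry":0,"rz":-0.7}

```text
time_s: 16.27
eef_pos: [517.9, -67.1, 109.8]
ee_rot: [-0.048, 0.999, -0.0, 0.001]
force: [1.0, 0.4, -2.8]
finger_gap: 0.571
finger_force: 53.2
```

Request:
jog_arm:
  moves:
    - {"jaw":1,"x":22,"y":-54,"z":0,"rx":0,"ry":0,"rz":0}
    - {"jaw":1,"x":22,"y":-54,"z":0,"rx":0,"ry":0,"rz":0}
    - {"jaw":1,"x":16,"y":-44,"z":0,"rx":0,"ry":0,"rz":0}
    - {"jaw":1,"x":0,"y":0,"z":0,"rx":0,"ry":0,"rz":0}
    - {"jaw":1,"x":0,"y":0,"z":0,"rx":0,"ry":0,"rz":0}

```text
time_s: 16.9
eef_pos: [576.4, -217.2, 108.1]
ee_rot: [-0.048, 0.999, 0.001, -0.001]
force: [-0.3, 0.3, -2.2]
finger_gap: 0.568
finger_force: 53.2
```

```bash
cat > hand.py <<'E'
from ch import *
import sys
s,p,d=cap('wrist'); W,T=wcloud(s,d); cv2.imwrite(sys.argv[1],p)
charger(W,d,o=(579,-217.7))
m=(d>0)&(abs(T[...,2]+17.3)<2.5)&(abs(T[...,1])<30)&(T[...,0]>0)&(T[...,0]<90)
print('pack top',rect(T[m]),np.percentile(T[m][:,0],[50,99,99.8]),np.median(T[m][:,2]))
print([(r['score'],np.round(r['bbox'])) for r in trace(sys.argv[2],'wrist')[:2]])
print(s['time_s'],s['eef_pos'],s['ee_rot'],s['finger_gap'],s['force'])
E
python3 hand.py pics/w5.png pack_two_bar
```

```text
sill z 30.39653642595423 n 26 outer/inner med [  0.  -89.9 -75.2]
outer slope deg -0.03 -90.0 inner -0.08 -73.9
sill y ext (+-140) [-139.   137.8]
ridge x (73..120) [ 73.3 115.3] y [-139.4  136.5]
-1 [(-140, 156), (-136, 228), (-132, 232), (-128, 240), (-124, 327), (-120, 42), (-64, 91), (-60, 280), (-56, 331), (-52, 332), (-48, 328), (-44, 348), (-40, 27), (44, 278), (48, 332), (52, 335), (56, 329), (60, 236), (68, 130), (124, 173), (128, 247), (132, 228), (136, 242), (140, 68)]
1 [(-140, 110), (-136, 127), (-132, 117), (-128, 118), (-124, 141), (124, 78), (128, 108), (132, 116), (136, 126), (140, 37)]
pack top (array([36. , -0.2]), array([70.8, 48.7]), -0.01) [38.63641432 71.20264827 71.77523082] -17.154928192366782
[(0.84, array([320., 262., 146., 277.]))]
16.9 [ 576.39825118 -217.21452992  108.13112379] [-4.78083890e-02  9.98856001e-01  7.31832335e-04 -7.15616190e-04] 0.5678705178102147 [-0.34544074  0.3113898  -2.23728804]
```

View pics/w5.png

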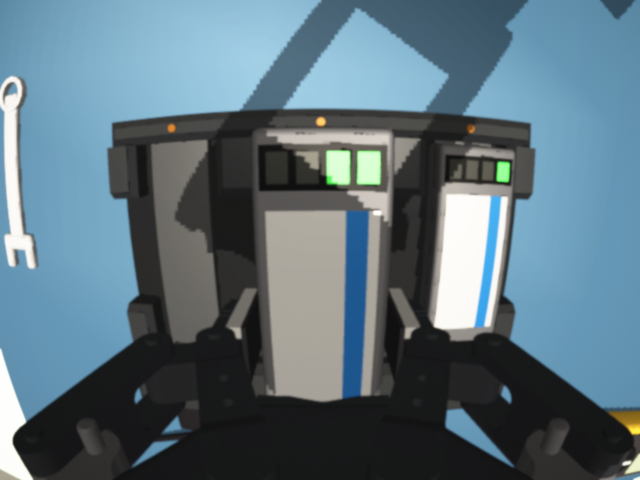

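Request:
jog_arm:
  moves:
    - {"jaw":1,"x":3.7,"y":-0.7,"z":-20,"rx":0,"ry":0,"rz":0}
    - {"jaw":1,"x":0,"y":0,"z":-25,"rx":0,"ry":0,"rz":0}
    - {"jaw":1,"x":0,"y":0,"z":-10,"rx":0,"ry":0,"rz":0}
    - {"jaw":1,"x":0,"y":0,"z":0,"rx":0,"ry":0,"rz":0}
    - {"jaw":1,"x":0,"y":0,"z":0,"rx":0,"ry":0,"rz":0}

```text
time_s: 17.62
eef_pos: [581.5, -218.6, 54.3]
ee_rot: [-0.048, 0.999, -0.0, 0.001]
force: [-0.8, -0.3, -1.9]
finger_gap: 0.572
finger_force: 53.2
```

Request:
jog_arm:
  moves:
    - {"jaw":1,"x":-0.8,"y":0.6,"z":-7,"rx":0,"ry":0,"rz":0}
    - {"jaw":1,"x":0,"y":0,"z":-4,"rx":0,"ry":0,"rz":0}
    - {"jaw":1,"x":0,"y":0,"z":-3,"rx":0,"ry":0,"rz":0}
    - {"jaw":1,"x":0,"y":0,"z":-3,"rx":0,"ry":0,"rz":0}

```text
time_s: 18.12
eef_pos: [580.1, -218.0, 36.5]
ee_rot: [-0.048, 0.999, -0.0, 0.0]
force: [-1.0, -0.7, -3.4]
finger_gap: 0.568
finger_force: 53.2
```

Request:
jog_arm:
  moves:
    - {"jaw":1,"x":0,"y":0,"z":-2,"rx":0,"ry":0,"rz":0}
    - {"jaw":1,"x":0,"y":0,"z":-2,"rx":0,"ry":0,"rz":0}

```text
time_s: 18.38
eef_pos: [580.2, -218.0, 32.6]
ee_rot: [-0.048, 0.999, -0.0, 0.0]
force: [-0.3, -0.1, -2.2]
finger_gap: 0.573
finger_force: 53.2
```

Request:
jog_arm:
  moves:
    - {"jaw":1,"x":0,"y":0,"z":-1,"rx":0,"ry":0,"rz":0}
    - {"jaw":1,"x":0,"y":0,"z":-1,"rx":0,"ry":0,"rz":0}

```text
time_s: 18.62
eef_pos: [580.1, -217.9, 30.7]
ee_rot: [-0.048, 0.999, -0.0, 0.0]
force: [0.5, -0.5, -2.2]
finger_gap: 0.571
finger_force: 53.2
```

Request:
jog_arm:
  moves:
    - {"jaw":1,"x":0,"y":0,"z":-0.9,"rx":0,"ry":0,"rz":0}

```text
time_s: 18.75
eef_pos: [580.1, -218.0, 30.0]
ee_rot: [-0.048, 0.999, -0.0, 0.0]
force: [-3.3, 1.1, 4.4]
finger_gap: 0.567
finger_force: 54.0
```

Request:
jog_arm:
  moves:
    - {"jaw":0,"x":0,"y":0,"z":0,"rx":0,"ry":0,"rz":0}
    - {"jaw":-0.5,"x":0,"y":0,"z":0,"rx":0,"ry":0,"rz":0}
    - {"jaw":-0.5,"x":0,"y":0,"z":0,"rx":0,"ry":0,"rz":0}
    - {"jaw":-0.5,"x":0,"y":0,"z":0,"rx":0,"ry":0,"rz":0}
    - {"jaw":-0.5,"x":0,"y":0,"z":10,"rx":0,"ry":0,"rz":0}

```text
time_s: 19.38
eef_pos: [579.5, -217.6, 39.4]
ee_rot: [-0.048, 0.999, 0.001, -0.001]
force: [-0.8, 0.6, 0.3]
finger_gap: 0.753
finger_force: 0.0
```

Request:
jog_arm:
  moves:
    - {"jaw":-0.5,"x":0,"y":0,"z":45,"rx":0,"ry":0,"rz":0}
    - {"jaw":-0.5,"x":0,"y":0,"z":50,"rx":0,"ry":0,"rz":0}
    - {"jaw":-0.5,"x":-5,"y":0,"z":50,"rx":0,"ry":0,"rz":0}
    - {"jaw":-1,"x":0,"y":0,"z":0,"rx":0,"ry":0,"rz":0}

```text
time_s: 19.88
eef_pos: [577.5, -219.4, 191.0]
ee_rot: [-0.048, 0.999, -0.003, 0.004]
force: [0.2, -0.7, 0.3]
finger_gap: 0.933
finger_force: 0.0
```

```bash
python3 chk.py pics/w6.png "(579,-218)" pack_two_bar | tail -2
```

```text
0.84 10378 (array([ 577.5, -218.3]), array([136.6,  49.3]), 5.6) [45.6 47.1 48.3]
19.875 [ 577.50405251 -219.41030343  190.99112585] 0.9331756909602288
```

Request:
jog_arm:
  moves:
    - {"jaw":-1,"x":-16,"y":54,"z":0,"rx":0,"ry":0,"rz":-1}
    - {"jaw":-1,"x":-16,"y":54,"z":0,"rx":0,"ry":0,"rz":-1}
    - {"jaw":-1,"x":-16,"y":54,"z":-15,"rx":0,"ry":0,"rz":-1}
    - {"jaw":-1,"x":-16,"y":54,"z":-20,"rx":0,"ry":0,"rz":-1}
    - {"jaw":-1,"x":-16,"y":54,"z":-20,"rx":0,"ry":0,"rz":-1}

```text
time_s: 20.6
eef_pos: [493.3, 53.8, 127.9]
ee_rot: [-0.004, 1.0, 0.0, -0.001]
force: [1.4, -0.1, -0.6]
finger_gap: 1.0
finger_force: 0.0
```

Request:
jog_arm:
  moves:
    - {"jaw":-1,"x":-16,"y":54,"z":-20,"rx":0,"ry":0,"rz":0}
    - {"jaw":-1,"x":-16,"y":54,"z":-20,"rx":0,"ry":0,"rz":0}
    - {"jaw":-1,"x":-16,"y":54,"z":-10,"rx":0,"ry":0,"rz":0}
    - {"jaw":-1,"x":-8,"y":10,"z":-10,"rx":0,"ry":0,"rz":0}
    - {"jaw":-1,"x":0,"y":0,"z":0,"rx":0,"ry":0,"rz":0}

```text
time_s: 21.22
eef_pos: [437.0, 224.0, 68.1]
ee_rot: [-0.006, 1.0, -0.001, -0.002]
force: [0.2, -0.2, -0.7]
finger_gap: 1.003
finger_force: 0.0
```

Request:
jog_arm:
  moves:
    - {"jaw":-1,"x":0,"y":0,"z":0,"rx":0,"ry":0,"rz":0}

```text
time_s: 21.35
eef_pos: [439.6, 223.0, 69.7]
ee_rot: [-0.004, 1.0, -0.0, -0.0]
force: [-0.5, -0.6, -0.4]
finger_gap: 1.003
finger_force: 0.0
```

Request:
jog_arm:
  moves:
    - {"jaw":-1,"x":0,"y":0,"z":-40,"rx":0,"ry":0,"rz":0}
    - {"jaw":-1,"x":0,"y":0,"z":-16,"rx":0,"ry":0,"rz":0}
    - {"jaw":-1,"x":0,"y":0,"z":-5,"rx":0,"ry":0,"rz":0}
    - {"jaw":0,"x":0,"y":0,"z":0,"rx":0,"ry":0,"rz":0}
    - {"jaw":1,"x":0,"y":0,"z":0,"rx":0,"ry":0,"rz":0}
  newtons: 50

```text
time_s: 21.98
eef_pos: [440.1, 223.9, 9.7]
ee_rot: [-0.004, 1.0, 0.0, 0.001]
force: [1.0, -0.0, 0.8]
finger_gap: 0.607
finger_force: 0.0
```

Request:
jog_arm:
  moves:
    - {"jaw":1,"x":0,"y":0,"z":0,"rx":0,"ry":0,"rz":0}
    - {"jaw":1,"x":0,"y":0,"z":0,"rx":0,"ry":0,"rz":0}
    - {"jaw":1,"x":0,"y":0,"z":0,"rx":0,"ry":0,"rz":0}

```text
time_s: 22.35
eef_pos: [440.2, 224.1, 10.0]
ee_rot: [-0.005, 1.0, 0.0, 0.001]
force: [0.3, -1.4, 7.1]
finger_gap: 0.572
finger_force: 52.8
```

Request:
jog_arm:
  moves:
    - {"jaw":1,"x":0,"y":0,"z":20,"rx":0,"ry":0,"rz":0}
    - {"jaw":1,"x":0,"y":-10,"z":45,"rx":0,"ry":0,"rz":0}
    - {"jaw":1,"x":8,"y":-36,"z":35,"rx":0,"ry":0,"rz":1}
    - {"jaw":1,"x":16,"y":-54,"z":0,"rx":0,"ry":0,"rz":1}
    - {"jaw":1,"x":16,"y":-54,"z":0,"rx":0,"ry":0,"rz":1}

```text
time_s: 22.98
eef_pos: [479.5, 69.0, 109.7]
ee_rot: [-0.032, 0.999, -0.0, 0.001]
force: [0.2, -0.2, -2.7]
finger_gap: 0.566
finger_force: 52.9
```

Request:
jog_arm:
  moves:
    - {"jaw":1,"x":16,"y":-54,"z":0,"rx":0,"ry":0,"rz":1}
    - {"jaw":1,"x":16,"y":-54,"z":0,"rx":0,"ry":0,"rz":1}
    - {"jaw":1,"x":16,"y":-54,"z":0,"rx":0,"ry":0,"rz":0}
    - {"jaw":1,"x":16,"y":-54,"z":0,"rx":0,"ry":0,"rz":0}
    - {"jaw":1,"x":16,"y":-54,"z":0,"rx":0,"ry":0,"rz":0}

```text
time_s: 23.6
eef_pos: [559.1, -201.4, 108.6]
ee_rot: [-0.048, 0.999, 0.0, -0.0]
force: [1.3, -0.1, -2.3]
finger_gap: 0.572
finger_force: 52.9
```

Request:
jog_arm:
  moves:
    - {"jaw":1,"x":16,"y":-54,"z":0,"rx":0,"ry":0,"rz":0}
    - {"jaw":1,"x":11,"y":-45,"z":0,"rx":0,"ry":0,"rz":0}
    - {"jaw":1,"x":0,"y":-8,"z":0,"rx":0,"ry":0,"rz":0}
    - {"jaw":1,"x":0,"y":0,"z":0,"rx":0,"ry":0,"rz":0}
    - {"jaw":1,"x":0,"y":0,"z":0,"rx":0,"ry":0,"rz":0}

```text
time_s: 24.22
eef_pos: [585.7, -305.2, 108.6]
ee_rot: [-0.049, 0.999, 0.001, -0.0]
force: [0.2, -0.2, -2.4]
finger_gap: 0.57
finger_force: 52.9
```

```bash
python3 hand.py pics/w7.png pack_three_bar
```

```text
sill z 30.37975297232495 n 26 outer/inner med [  0.  -90.1 -75.1]
outer slope deg -0.1 -90.1 inner -1.22 -73.1
sill y ext (+-140) [-139.8  136.2]
ridge x (73..120) [ 60.4 112.2] y [-134.9  134.2]
-1 [(-140, 221), (-136, 334), (-132, 324), (-44, 301), (-40, 340), (-36, 337), (-32, 236), (-28, 38), (-24, 118), (32, 217), (36, 242), (40, 242), (44, 234), (48, 232), (52, 228), (56, 222), (60, 82), (68, 206), (128, 43), (132, 128), (136, 140), (140, 40)]
1 [(32, 83), (36, 108), (40, 119), (44, 112), (48, 143), (52, 138), (56, 146), (60, 64), (64, 27), (68, 136), (128, 34), (132, 121), (136, 119), (140, 32)]
pack top (array([35.4, -0.2]), array([69.6, 48.7]), -0.0) [38.06723448 69.92178489 70.60144623] -17.12264383177147
[(0.8, array([324., 266., 146., 275.])), (0.58, array([389., 275., 473., 340.]))]
24.225 [ 585.70781186 -305.16573595  108.55106642] [-4.86655076e-02  9.98814829e-01  6.37518798e-04 -4.47322981e-04] 0.5696024771171079 [ 0.18791519 -0.15794041 -2.40180439]
```

View pics/w7.png

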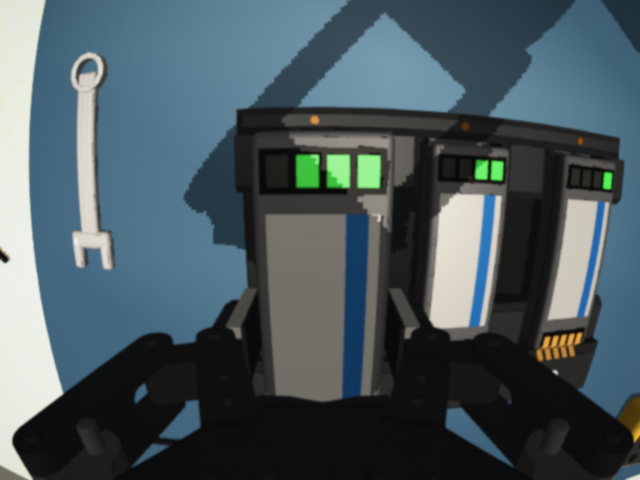

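Request:
jog_arm:
  moves:
    - {"jaw":1,"x":2.2,"y":-4.5,"z":-20,"rx":0,"ry":0,"rz":0}
    - {"jaw":1,"x":0,"y":0,"z":-25,"rx":0,"ry":0,"rz":0}
    - {"jaw":1,"x":0,"y":0,"z":-10,"rx":0,"ry":0,"rz":0}
    - {"jaw":1,"x":0,"y":0,"z":0,"rx":0,"ry":0,"rz":0}
    - {"jaw":1,"x":0,"y":0,"z":0,"rx":0,"ry":0,"rz":0}

```text
time_s: 24.95
eef_pos: [588.8, -311.8, 54.5]
ee_rot: [-0.048, 0.999, -0.0, 0.001]
force: [0.2, -0.5, -2.4]
finger_gap: 0.57
finger_force: 52.9
```

Request:
jog_arm:
  moves:
    - {"jaw":1,"x":-0.4,"y":1.7,"z":-7,"rx":0,"ry":0,"rz":0}
    - {"jaw":1,"x":0,"y":0,"z":-4,"rx":0,"ry":0,"rz":0}
    - {"jaw":1,"x":0,"y":0,"z":-3,"rx":0,"ry":0,"rz":0}
    - {"jaw":1,"x":0,"y":0,"z":-3,"rx":0,"ry":0,"rz":0}

```text
time_s: 25.45
eef_pos: [587.9, -309.7, 36.6]
ee_rot: [-0.048, 0.999, -0.0, 0.0]
force: [0.2, 0.3, -2.0]
finger_gap: 0.571
finger_force: 52.9
```

Request:
jog_arm:
  moves:
    - {"jaw":1,"x":0,"y":0,"z":-2,"rx":0,"ry":0,"rz":0}
    - {"jaw":1,"x":0,"y":0,"z":-2,"rx":0,"ry":0,"rz":0}

```text
time_s: 25.7
eef_pos: [587.9, -309.8, 32.7]
ee_rot: [-0.048, 0.999, -0.0, 0.0]
force: [-0.2, -0.1, -1.7]
finger_gap: 0.573
finger_force: 52.9
```

Request:
jog_arm:
  moves:
    - {"jaw":1,"x":0,"y":0,"z":-1,"rx":0,"ry":0,"rz":0}
    - {"jaw":1,"x":0,"y":0,"z":-1,"rx":0,"ry":0,"rz":0}

```text
time_s: 25.95
eef_pos: [587.9, -309.8, 30.8]
ee_rot: [-0.048, 0.999, -0.0, 0.0]
force: [-0.1, -0.7, -2.0]
finger_gap: 0.567
finger_force: 52.9
```

Request:
jog_arm:
  moves:
    - {"jaw":1,"x":0,"y":0,"z":-0.9,"rx":0,"ry":0,"rz":0}

```text
time_s: 26.08
eef_pos: [588.0, -309.8, 30.0]
ee_rot: [-0.048, 0.999, -0.0, 0.0]
force: [-2.2, 0.8, 3.6]
finger_gap: 0.57
finger_force: 53.6
```

Request:
jog_arm:
  moves:
    - {"jaw":0,"x":0,"y":0,"z":0,"rx":0,"ry":0,"rz":0}
    - {"jaw":-0.5,"x":0,"y":0,"z":0,"rx":0,"ry":0,"rz":0}
    - {"jaw":-0.5,"x":0,"y":0,"z":0,"rx":0,"ry":0,"rz":0}
    - {"jaw":-0.5,"x":0,"y":0,"z":0,"rx":0,"ry":0,"rz":0}
    - {"jaw":-0.5,"x":0,"y":0,"z":10,"rx":0,"ry":0,"rz":0}

```text
time_s: 26.7
eef_pos: [587.3, -309.3, 39.4]
ee_rot: [-0.048, 0.999, 0.001, -0.001]
force: [-0.3, -1.0, -0.6]
finger_gap: 0.746
finger_force: 0.0
```

Request:
jog_arm:
  moves:
    - {"jaw":-0.5,"x":0,"y":0,"z":45,"rx":0,"ry":0,"rz":0}
    - {"jaw":-0.5,"x":0,"y":0,"z":50,"rx":0,"ry":0,"rz":0}
    - {"jaw":-0.5,"x":-5,"y":0,"z":50,"rx":0,"ry":0,"rz":0}
    - {"jaw":-0.5,"x":0,"y":0,"z":0,"rx":0,"ry":0,"rz":0}
    - {"jaw":-0.5,"x":0,"y":0,"z":0,"rx":0,"ry":0,"rz":0}

```text
time_s: 27.32
eef_pos: [582.7, -309.6, 185.2]
ee_rot: [-0.048, 0.999, -0.0, 0.0]
force: [-0.3, 0.3, -0.8]
finger_gap: 0.749
finger_force: 0.0
```

```bash
python3 chk.py pics/w8.png "(587.7,-309.6)" pack_three_bar | tail -2
python3 - <<'E'
from h import *
s,p,d=cap('scene'); W=cloud('scene',d); cv2.imwrite('pics/end.png',cv2.resize(p,None,fx=1.25,fy=1.25))
for t in ['pack_swollen','pack_one_bar','pack_two_bar']:
  for r in trace(t,'scene')[:1]:
    m=np.array(r['region'])&(d>0); m&=W[...,2]>np.percentile(W[m][:,2],50)-5; print(t,r['score'],rect(W[m]),np.percentile(W[m][:,2],[50,98]))
E
```

```text
0.75 10563 (array([ 586.4, -309.9]), array([136.9,  48.6]), 5.61) [45.6 47.1 48.3]
27.325 [ 582.71355319 -309.55269507  185.18425579] 0.7487415874890982
pack_swollen 0.92 (array([477.9, 383.8]), array([136.6,  48.4]), 2.9) [30.39164809 40.34495958]
pack_one_bar 0.74 (array([ 572. , -125.8]), array([136.9,  50.5]), 5.27) [44.74700257 49.78863714]
pack_two_bar 0.72 (array([ 579.6, -217.7]), array([138.6,  51.5]), 5.15) [44.76048032 49.81399114]
```

View pics/end.png

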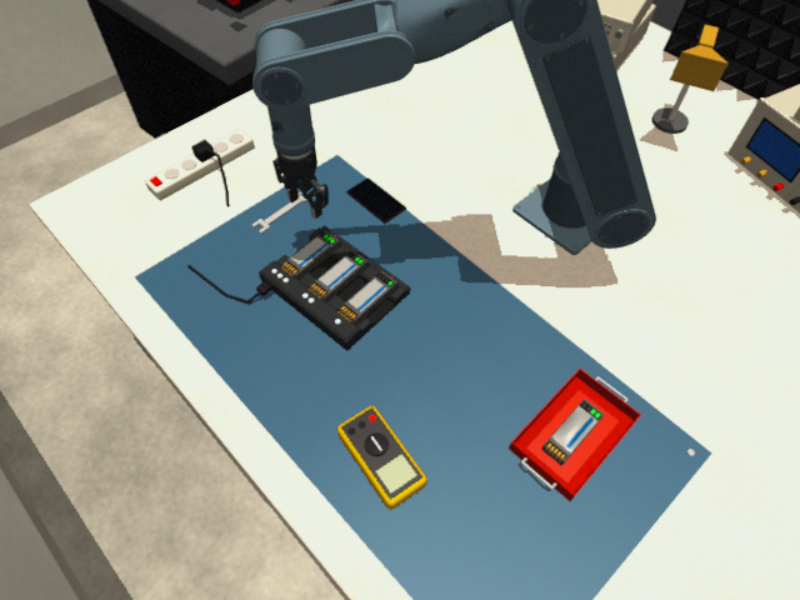

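The picture shows the three packs seated in bays 1–3 (around (310,255), (340,272) and (368,295)). The swollen pack lies flat mid-tray at (575,430), and the bystanders are untouched.

```bash
python3 -c "
from plant import *
print(job_done())"
```

```text
the job is handed in; nothing more can be done
None
```

The job is handed in with no verdict returned: by my last camera checks the swollen pack lies flat in the red tray, the 1-, 2- and 3-bar packs are seated in bays 1, 2 and 3 contacts to contacts, and the phone, multimeter and wrench were not touched (about 27 s on the robot's clock).

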